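Stand a lens barrel up against the stop

TASK

Stand up the lying lens barrel, the black one with the narrower steel nose: slide it along the table until its wide flat end butts against the upright plate of the fixed stop, then raise the nose end, keeping the wide end down and against the stop. Let go so that the barrel stands by itself, nose up, close against the middle of the plate. Leave the plain spare tube where it lies.

Things in the scene. Friction and masses are not known exactly. Their poses are not given: they have to be found in the camera images.
- barrel_mid (a point): Loose lens barrel, 160 mm long, about 0.35 kg, lying on the table with its wide end towards the stop, 50 to 90 mm from it. The wide part is a black cylinder 40 mm in diameter and 120 mm long with a flat end; the steel nose is 28 mm in diameter and 40 mm long. This point is on the barrel's axis, half-way along its whole length (80 mm from either end; it lies in the black part). Its y axis runs along the barrel, from the wide end to the nose.
- barrel_foot (a point): Centre of the barrel's flat wide end, on its axis (20 mm above the table while the barrel lies). Same axes as barrel_mid.
- stop: Fixed dark steel stop: an upright flat plate 90 mm wide, 50 mm high and 12 mm thick, bolted down by a foot and two gussets that reach 62 mm behind the plate's front face. Origin at the table's surface, in the middle of the foot of the plate's front face; x runs along the plate, y points straight out of its front face (towards the barrel), z up.
- spare_tube: Bystander: loose plain black tube, 40 mm in diameter and 100 mm long, no nose, lying on the table away from the stop. Origin on its underside, half-way along; y runs along it.
Not all that is in view belongs to the job. What is shaped like the stop but orange or purple is not meant.

How it is judged:
By the outcome, as a careful person would: the job done as asked, in the order asked, and still so for the second after the job is handed in, with the robot touching nothing.
It also fails if it takes over 35 s, if anything falls off the work surface, if the arm or the gripper's body presses on something with over 40 N, if the wrist force passes 120 N, or if a joint passes its speed limit or range.

ROBOT

A 7-joint arm with a two-finger parallel gripper is mounted at the origin on the work surface. World frame = base frame: x ahead of the robot, y to its left, z up, the work surface at z = 0. Lengths are in m, angles in rad, forces in N, time in s.
With the tool pointing down it reaches from about 0.425 to 0.825 m from the base axis. Payload 3.6 kg.
Tool frame: the origin (TCP) lies at the very end of the fingers, on their centre line; the grasp point (between the pads) lies 19 mm behind it; z points along the fingers, y is the direction in which the jaws open and shut (so a half turn about z gives the same grasp; the last joint's range is limited). The gripper opens to 85 mm and grips with 20 to 120 N. Pads are 22 mm wide; open, the fingers measure 114 mm over their backs; the gripper's body (76 mm by 85 mm) begins 54 mm behind the grasp point. The pads swing forward as they close: fully open they stand 13 mm farther back than shut.
Start: joints at [1.248, 0.615, -0.013, 1.423, 0.008, 1.103, -0.04], TCP at [0.189, -0.622, 0.231] pointing down, gripper open.
Joint ranges: [-3.12, 3.12], [-0.3, 2.06], [-1.34, 1.32], [0.26, 2.42], [-1.36, 4.5], [0.01, 1.98], [-2.84, 2.84]. Speed limits (rad/s): [2.79, 2.79, 3.14, 3.14, 3.14, 3.14, 3.14].

INTERFACE

Orientations are given as a 3x3 rotation matrix whose columns are the frame's x, y, z axes.
In Python, from workcell import bot gives the robot as it stands. The module is installed in compiled form; this text tells all that it offers.
- The arm moves only by the shell command python3 -m creep 'ROWS' [FORCE]. ROWS is text: rows parted by semicolons, each of 7 numbers parted by spaces: the opening, from 0 (shut) to 1 (fully open), then the shift along the world's x, y, z in mm, then the turn, a rotation vector about the world's x, y, z in degrees. A call has exactly 5 rows; each row is the pose to reach, as a shift and turn from the pose commanded when the call began; what a row does not reach only later rows make up. A row lasts 1/8 s, in which the tool goes at most 62.5 mm and 10.7 degrees, less where a joint would pass 70% of its speed; a pose out of reach is approached as far as the arm can. A call with a gripper value outside its range is refused whole. The fingers move at their own pace and stop on an object; FORCE is the grip in N (left out, the last holds). Time passes only in rows, so rows that repeat a pose let the fingers close, or fill a call up. It gives the time, the measured TCP pose, the force and the opening at its end, in the units of the state.
- bot.read_state(): the state, without advancing time (a new reading comes with each control period).
- bot.camera(name): name is "side" or "top"; returns the picture (400x640x3 uint8, red, green, blue); there is no depth.
- bot.camera_params(name): a dict with "fx", "fy", "cx", "cy" (pixels), "dist_coeffs" ([k1, k2, p1, p2, k3] as OpenCV has them; the pictures are not rectified), "R" (3x3) and "t" (3): a world point X has camera coordinates R X + t. Camera axes: x right, y down, z forward; pixel columns grow to the right and rows downward; lengths in m; the calibration is good to about 2 mm. A picture is of the moment at which its call begins. camera_params takes no time and is no camera call.
- bot.close_job(): hands the job in, once; it reports no verdict.
Trained networks look in the newest picture that a camera, given by its name, has taken for a name from the list of things; names that differ only in an ending like _2 or _b are one class to them, and where a whole thing is asked for, a point or a joint stands for the part that bears it (a point fixed in the world has none). Each returns a list of dicts, best first, with "confidence" (0 to 1); they miss things now and then, are a little off and sometimes report something else, mostly with a low value. They report only what shows in the picture. A call takes as long as a camera call. They do not tell look-alikes from the thing itself.
- bot.trace(name, camera): "pixels" (400x640 bool, what is visible of it) and "centre" ([column, row] in pixels, amid what is visible of it).
The state is a dict: "time": time; "joint_positions": joint angles; "qd": joint speeds; "effort": joint torques, N m; "ee_pos": TCP position; "eef_rot": TCP orientation; "contact_force": force on the tool from outside, world axes, zero at the start; "ft_torque": the same for the moment, N m; "grip_width": finger opening in m.
Only numpy, scipy, OpenCV 4.12 (cv2) and the standard library are available. Lean on these libraries where they do the work, as an engineer would, in place of code of your own. Each camera call takes 0.05 s, during which the arm holds its last target.

## Working session

There is one attempt and no reset: what is moved stays moved. The work goes in short steps, Python scripts to look and compute and a shell command to move; the robot and the scene stay as the last step left them, time stands still between calls to the robot, and variables do not carry over. Pictures are saved under pics/ and viewed, and the job is handed in when it is done.

```bash
mkdir -p pics
python3 - <<'E'
from workcell import bot
import cv2,numpy as np
s=bot.read_state();print(s['time'],s['ee_pos'],s['eef_rot'],s['grip_width'])
for c in('side','top'):
    im=bot.camera(c);cv2.imwrite(f'pics/{c}0.png',im[:,:,::-1]);p=bot.camera_params(c);print(c,p)
    for n in('barrel_mid','barrel_foot','stop','spare_tube'):
        for d in bot.trace(n,c)[:4]:print(n,d['confidence'],d['centre'],d['pixels'].sum())
E
```

```text
0.0 [ 0.18922482 -0.62102224  0.2301148 ] [[ 9.56561073e-01  2.91530902e-01 -8.04689444e-04]
 [ 2.91532010e-01 -9.56557786e-01  2.50769587e-03]
 [-3.86611138e-05 -2.63335698e-03 -9.99996532e-01]] 0.08548191795231518
side {'fx': 465.02474786094336, 'fy': 465.02474786094336, 'cx': 316.156528431982, 'cy': 198.68392122449842, 'dist_coeffs': array([-0.06532034,  0.        ,  0.        ,  0.        ,  0.        ]), 'R': array([[-0.80218673, -0.59707192,  0.00125551],
       [-0.31364918,  0.41960736, -0.85179449],
       [ 0.50805575, -0.68369203, -0.52387457]]), 't': array([0.46039238, 0.2420005 , 0.87257713])}
barrel_mid 0.88 [313.7, 213.3] 738
barrel_foot 0.9 [317.0, 213.1] 695
stop 0.91 [383.9, 244.0] 942
stop 0.86 [317.2, 161.6] 462
stop 0.82 [369.7, 157.8] 501
stop 0.67 [353.0, 184.8] 647
spare_tube 0.62 [229.5, 330.1] 1241
top {'fx': 471.43069674874357, 'fy': 471.43069674874357, 'cx': 313.77538901959014, 'cy': 198.57225152337338, 'dist_coeffs': array([-0.02443745,  0.        ,  0.        ,  0.        ,  0.        ]), 'R': array([[-1.36265720e-02, -9.99900179e-01, -3.73473983e-03],
       [-9.75719012e-01,  1.41134194e-02, -2.18570858e-01],
       [ 2.18601750e-01,  6.65685136e-04, -9.75813933e-01]]), 't': array([-0.01708603,  0.56923682,  0.968474  ])}
barrel_mid 0.63 [309.7, 192.1] 1201
barrel_foot 0.72 [306.3, 192.9] 1155
stop 0.98 [405.4, 129.5] 1046
stop 0.95 [316.9, 278.3] 1122
stop 0.8 [393.9, 194.1] 1151
stop 0.8 [377.0, 261.1] 1160
spare_tube 0.77 [129.5, 244.4] 890
```

View pics/side0.png

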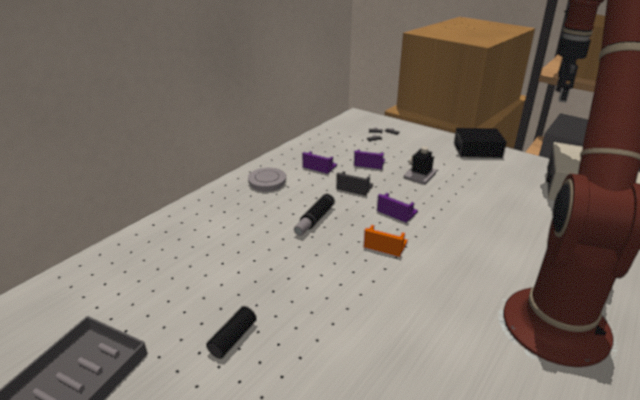

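View pics/top0.png

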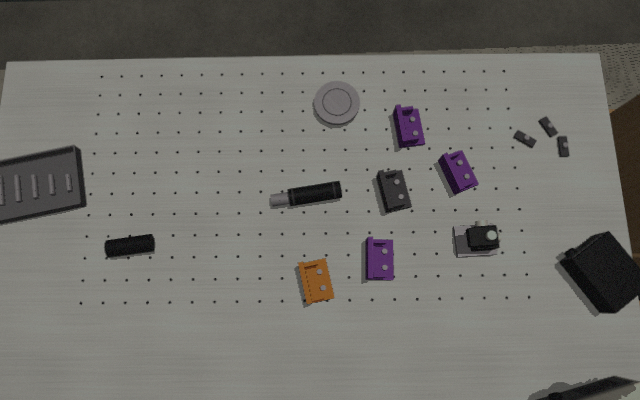

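```bash
cat > h.py <<'E'
import numpy as np,cv2
from workcell import bot
def P(c):
    p=bot.camera_params(c);K=np.array([[p['fx'],0,p['cx']],[0,p['fy'],p['cy']],[0,0,1]]);return K,p['dist_coeffs'],p['R'],p['t']
def ray(c,uv):
    K,D,R,t=P(c);n=cv2.undistortPoints(np.array(uv,float).reshape(-1,1,2),K,D).reshape(-1,2)
    d=np.c_[n,np.ones(len(n))]@R;return -R.T@t,d
def onz(c,uv,z):
    o,d=ray(c,uv);return o+d*((z-o[2])/d[:,2])[:,None]
def proj(c,X):
    K,D,R,t=P(c);return cv2.projectPoints(np.array(X,float).reshape(-1,1,3),cv2.Rodrigues(R)[0],t,K,D)[0].reshape(-1,2)
E
python3 - <<'E'
from h import *
a=cv2.imread('pics/top0.png')[155:235,255:425];cv2.imwrite('pics/top0z.png',cv2.resize(a,(680,320),interpolation=cv2.INTER_CUBIC))
a=cv2.imread('pics/side0.png')[160:250,280:410];cv2.imwrite('pics/side0z.png',cv2.resize(a,(650,450),interpolation=cv2.INTER_CUBIC))
E
```

```text
(no output)
```

View pics/top0z.png

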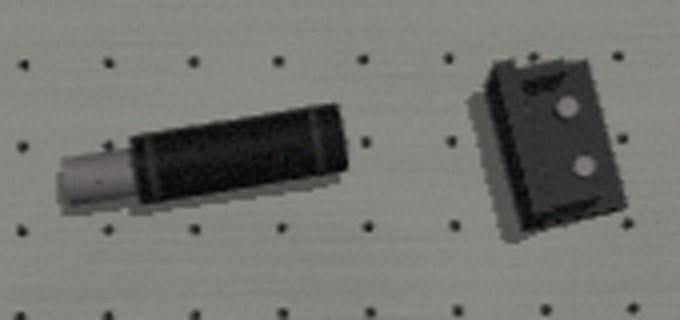

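View pics/side0z.png

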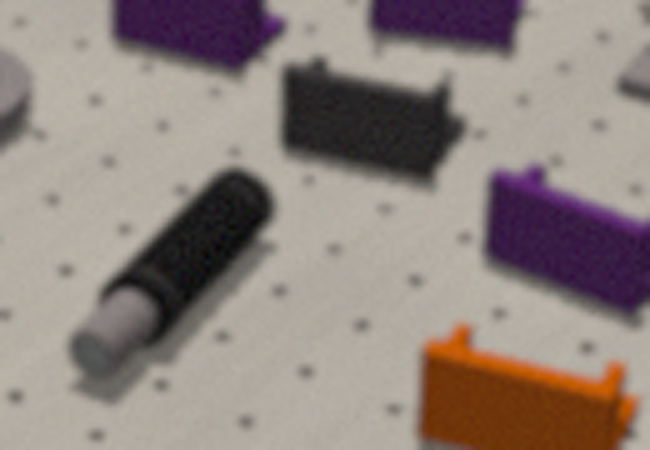

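```bash
cat > fit.py <<'E'
from h import *
from scipy.optimize import minimize
def pick(n,c,near):
    m=[d for d in bot.trace(n,c) if np.hypot(*(np.array(d['centre'])-near))<25]
    return m[0]['pixels'] if m else None
S=4
def rast(parts,c,shape=(400,640)):
    im=np.zeros((shape[0]*S,shape[1]*S),np.uint8)
    for X in parts:
        u=(proj(c,X)+.5)*S
        cv2.fillConvexPoly(im,cv2.convexHull(np.round(u).astype(np.int32)),1)
    return im
def cyl(a,b,r):
    ax=(b-a)/np.linalg.norm(b-a);u=np.cross(ax,[.3,.2,.93]);u/=np.linalg.norm(u);v=np.cross(ax,u)
    th=np.linspace(0,2*np.pi,40)[:,None];k=r*(np.cos(th)*u+np.sin(th)*v);return np.r_[a+k,b+k]
def barrel(q):
    f=np.array([q[0],q[1],.02]);d=np.array([np.cos(q[2]),np.sin(q[2]),0]);return [cyl(f,f+.12*d,.02),cyl(f+.12*d,f+.16*d,.014)]
def box(q,x0,x1,y0,y1,z0,z1):
    y=np.array([np.cos(q[2]),np.sin(q[2]),0]);x=np.array([y[1],-y[0],0]);o=np.array([q[0],q[1],0])
    return np.array([o+a*x+b*y+[0,0,c] for a in(x0,x1) for b in(y0,y1) for c in(z0,z1)])
def stop(q):return [box(q,-.045,.045,-.012,0,0,.05),box(q,-.045,.045,-.062,0,0,.008)]
def stopx(q):return stop(q)+[box(q,-.045,-.037,-.06,0,0,.03),box(q,.037,.045,-.06,0,0,.03)]
def fit(model,masks,q0):
    M={c:cv2.resize(m.astype(np.uint8),None,fx=S,fy=S,interpolation=cv2.INTER_NEAREST) for c,m in masks.items() if m is not None}
    def cost(q):
        s=0
        for c,m in M.items():
            r=rast(model(q),c);s+=1-(r&m).sum()/((r|m).sum()+1)
        return s
    best=None
    for k in range(2):
        sim=[q0]+[np.array(q0)+e for e in np.diag([.012,.012,.12])*(1-.6*k)]
        r=minimize(cost,q0,method='Nelder-Mead',options=dict(initial_simplex=sim,xatol=1e-4,fatol=1e-4,maxiter=150));q0=r.x
    return r.x,r.fun
E
python3 - <<'E'
from fit import *
for c in('side','top'):bot.camera(c)
bm={'side':pick('barrel_foot','side',[316,213]),'top':pick('barrel_foot','top',[306,193])}
sm={'side':pick('stop','side',[353,185]),'top':pick('stop','top',[394,193])}
pf=onz('top',[[341,192],[272,200],[380,190]],.02);print(pf)
d=pf[1]-pf[0];a=np.arctan2(d[1],d[0])
for nm,mod,mm,q0 in(('b',barrel,bm,[*pf[0][:2],a]),('s',stop,sm,[*pf[2][:2],a])):
    for cs in(('side','top'),('side',),('top',)):
        q,f=fit(mod,{c:mm[c] for c in cs},q0);print(nm,cs,np.round(q,4),np.degrees(q[2]).round(1),f)
        if len(cs)==2:
            Q=q
    for c in mm:
        fn=f'pics/ov_{c}.png';im=cv2.imread(f'pics/{c}0.png') if nm=='b' else cv2.imread(f'pics/ovf_{c}.png')
        if nm=='b': im=cv2.resize(im,None,fx=S,fy=S)
        cn,_=cv2.findContours(rast(mod(Q),c),0,1);cv2.drawContours(im,cn,-1,(0,255,0),1);cv2.imwrite(f'pics/ovf_{c}.png',im)
t=cv2.imread('pics/ovf_top.png')[155*4:235*4,255*4:425*4];s=cv2.imread('pics/ovf_side.png')[160*4:250*4,280*4:410*4]
o=np.zeros((680,680,3),np.uint8);o[:320]=t;o[320:,:520]=s;o=o[:600] if 0 else o;cv2.imwrite('pics/ov.png',cv2.resize(o,(600,600)))
E
```

```text
[[ 0.59306754 -0.08754112  0.02      ]
 [ 0.57660117  0.0702721   0.02      ]
 [ 0.59648459 -0.17698694  0.02      ]]
b ('side', 'top') [ 0.6001 -0.0844  1.7264] 98.9 0.20861342320053788
b ('side',) [ 0.5986 -0.084   1.7361] 99.5 0.08683722056331211
b ('top',) [ 0.6014 -0.0844  1.7239] 98.8 0.056821213252947755
s ('side', 'top') [ 0.5899 -0.1801  1.7826] 102.1 0.1759371311173339
s ('side',) [ 0.587  -0.1805  1.838 ] 105.3 0.08811672105970436
s ('top',) [ 0.5924 -0.1794  1.772 ] 101.5 0.056670147859066655
```

View pics/ov.png

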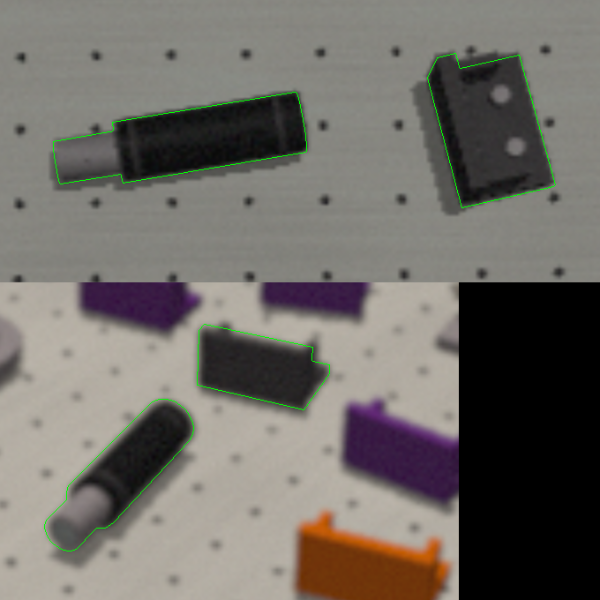

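```bash
python3 -m creep '1 39 46 3 0 0 8.5;1 78 92 6 0 0 17;1 117 138 9 0 0 25.5;1 156 184 12 0 0 34;1 195 230 15 0 0 42.5' 40; python3 -m creep '1 39 46 3 0 0 8.5;1 78 92 6 0 0 17;1 117 138 9 0 0 25.5;1 156 184 12 0 0 34;1 195 230 15 0 0 42.5'; python3 -m creep '1 0 0 0 10 2 0;1 0 0 0 20 4.2 0;1 0 0 0 30 6.4 0;1 0 0 0 40 8.5 0;1 0 0 0 49 10.4 0'
python3 - <<'E'
from workcell import bot
s=bot.read_state();print(s['time'],s['ee_pos'],s['eef_rot'].round(3).tolist(),s['joint_positions'].round(2))
E
```

```text
time: 1.42
ee_pos: [0.3856, -0.3904, 0.2468]
eef_rot: [[0.504, 0.863, 0.001], [0.863, -0.504, -0.001], [-0.0, 0.001, -1.0]]
contact_force: [0.8, -0.3, 0.1]
grip_width: 0.0855
time: 2.05
ee_pos: [0.5806, -0.1606, 0.2617]
eef_rot: [[-0.211, 0.977, 0.001], [0.977, 0.211, -0.001], [-0.001, 0.0, -1.0]]
contact_force: [0.5, 0.2, 0.4]
grip_width: 0.0854
time: 2.68
ee_pos: [0.5798, -0.1634, 0.2611]
eef_rot: [[-0.131, 0.979, -0.158], [0.625, 0.205, 0.753], [0.77, -0.0, -0.639]]
contact_force: [-0.1, 0.1, -0.4]
grip_width: 0.0854
2.675 [ 0.5797599  -0.16337053  0.26107661] [[-0.131, 0.979, -0.158], [0.625, 0.205, 0.753], [0.77, -0.0, -0.639]] [ 0.82  0.91 -0.67  1.19 -0.25  1.61  0.51]
```

```bash
python3 -m creep '1 0 0 -20 10 2 0;1 0 0 -40 20 4.2 0;1 0 0 -60 30 6.4 0;1 0 0 -80 39 8.5 0;1 0 0 -80 39 8.5 0'
python3 - <<'E'
from workcell import bot
s=bot.read_state();print(s['time'],s['ee_pos'],s['eef_rot'].round(3).tolist(),s['joint_positions'].round(2))
E
```

```text
time: 3.3
ee_pos: [0.5772, -0.1616, 0.1721]
eef_rot: [[0.018, 0.978, -0.209], [-0.003, 0.21, 0.978], [1.0, -0.017, 0.007]]
contact_force: [-0.3, 1.0, 0.3]
grip_width: 0.0857
3.3 [ 0.57721801 -0.16162802  0.17209777] [[0.018, 0.978, -0.209], [-0.003, 0.21, 0.978], [1.0, -0.017, 0.007]] [ 0.89  1.36 -0.76  1.08 -0.5   1.84  0.56]
```

```bash
python3 -m creep '1 0 40 0 -10.2 -2.2 0;1 0 80 0 -20.4 -4.4 0;1 0 120 0 -30.6 -6.6 0;1 0 160 0 -40.8 -8.8 0;1 0 200 0 -51 -11 0' ; python3 -m creep '1 0 0 -5 -10.2 -2.2 0;1 0 0 -10 -20.4 -4.4 0;1 0 0 -15 -30.6 -6.6 0;1 0 0 -20 -40.8 -8.8 0;1 0 0 -25 -51 -11 0'
python3 - <<'E'
from workcell import bot
import numpy as np
from scipy.spatial.transform import Rotation as Ro
s=bot.read_state();print(s['time'],s['ee_pos'],s['joint_positions'].round(2))
a=np.radians(98.9);d=np.array([np.cos(a),np.sin(a),0]);t=np.radians(-15)
z=np.sin(t)*d-np.cos(t)*np.array([0,0,1]);y=np.array([np.sin(a),-np.cos(a),0]);R=np.c_[np.cross(y,z),y,z]
print(R.round(3).tolist(),Ro.from_matrix(R@s['eef_rot'].T).as_rotvec(True),(np.array([.5787,.0519,0.0235])+.019*z-s['ee_pos'])*1000)
E
```

```text
time: 3.92
ee_pos: [0.5812, 0.0395, 0.1868]
eef_rot: [[-0.17, 0.978, -0.117], [0.778, 0.206, 0.593], [0.605, 0.01, -0.796]]
contact_force: [1.3, 1.7, 0.2]
grip_width: 0.0856
time: 4.55
ee_pos: [0.5812, 0.0405, 0.1626]
eef_rot: [[-0.199, 0.978, 0.068], [0.947, 0.21, -0.243], [-0.251, 0.016, -0.968]]
contact_force: [-0.2, 0.0, -0.8]
grip_width: 0.0855
4.55 [0.5811922  0.04049708 0.16260022] [-0.19  0.58 -0.08  1.75  0.4   0.85 -0.32]
[[-0.149, 0.988, 0.04], [0.954, 0.155, -0.256], [-0.259, 0.0, -0.966]] [-0.60170084  0.81385189 -3.2225438 ] [  -1.73139896    6.5445647  -157.45281389]
```

```bash
python3 -m creep '1 -2 6.5 -35 -0.6 0.8 -3.2;1 -2 6.5 -75 -0.6 0.8 -3.2;1 -2 6.5 -115 -0.6 0.8 -3.2;1 -2 6.5 -145 -0.6 0.8 -3.2;1 -2 6.5 -157 -0.6 0.8 -3.2'
python3 - <<'E'
from h import *
s=bot.read_state();print(s['time'],s['ee_pos'],s['contact_force'])
o=[]
for c,(x,y) in(('top',(300,190)),('side',(315,205))):
    im=bot.camera(c);o.append(cv2.resize(im[y-65:y+65,x-65:x+65,::-1],(400,400),interpolation=cv2.INTER_CUBIC))
cv2.imwrite('pics/g1.png',np.hstack(o))
E
```

```text
time: 5.18
ee_pos: [0.5786, 0.047, 0.0017]
eef_rot: [[-0.152, 0.988, 0.032], [0.956, 0.155, -0.251], [-0.253, -0.008, -0.967]]
contact_force: [-0.0, 1.0, -0.2]
grip_width: 0.0855
5.175 [0.57857595 0.04696043 0.00173918] [-0.0239555   0.96069726 -0.23844651]
```

View pics/g1.png

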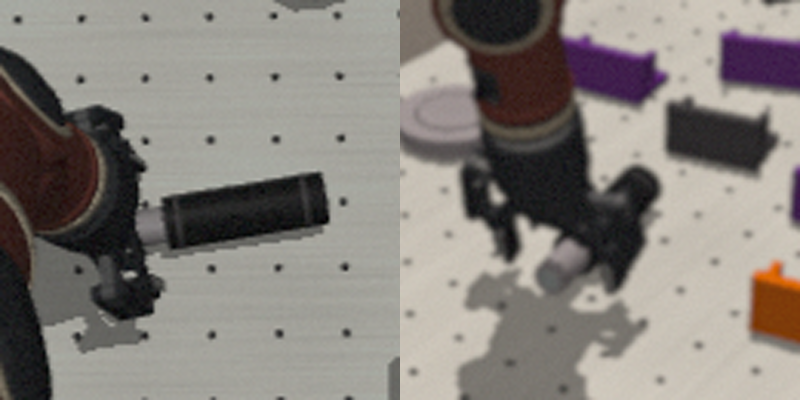

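The nose lies between the jaws in both views (left picture about (150,225), right about (570,265)). I raise the tool a little and close.

```bash
python3 -m creep '1 0 0 3.5 0 0 0;0 0 0 3.5 0 0 0;0 0 0 3.5 0 0 0;0 0 0 3.5 0 0 0;0 0 0 3.5 0 0 0' 50
python3 - <<'E'
from fit import *
s=bot.read_state();print(s['time'],s['ee_pos'],s['contact_force'],s['grip_width'])
bot.camera('top')
m=pick('barrel_mid','top',[315,190])
im=bot.camera('top')
o=im[125:255,235:365,::-1].copy()
cv2.imwrite('pics/g2.png',cv2.resize(o,(500,500),interpolation=cv2.INTER_CUBIC))
E
```

```text
time: 5.9
ee_pos: [0.5778, 0.0448, 0.0031]
eef_rot: [[-0.151, 0.988, 0.027], [0.955, 0.153, -0.254], [-0.255, -0.012, -0.967]]
contact_force: [0.4, 0.0, 2.9]
grip_width: 0.0268
5.9 [0.57775243 0.04484657 0.00312593] [0.39277905 0.01308913 2.87675347] 0.026750933070870456
```

View pics/g2.png

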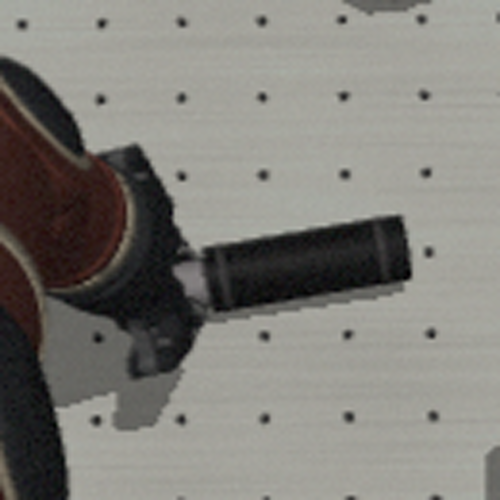

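```bash
python3 -m creep '0 -3 -17 0 0 0 0.6;0 -6 -34 0 0 0 1.2;0 -9 -51 0 0 0 1.8;0 -12 -68 0 0 0 2.4;0 -15.5 -85 0 0 0 3.1'
python3 - <<'E'
from h import *
s=bot.read_state();print(s['time'],s['ee_pos'],s['contact_force'],s['grip_width'])
im=bot.camera('top')
o=im[140:240,300:430,::-1].copy()
cv2.imwrite('pics/g3.png',cv2.resize(o,(780,600),interpolation=cv2.INTER_CUBIC))
E
```

```text
time: 6.68
ee_pos: [0.5624, -0.0406, 0.0031]
eef_rot: [[-0.203, 0.978, 0.042], [0.946, 0.207, -0.251], [-0.254, -0.011, -0.967]]
contact_force: [1.0, 5.0, 5.6]
grip_width: 0.0266
6.675 [ 0.56237079 -0.04064785  0.0030672 ] [0.96148987 4.99182861 5.5991715 ] 0.026586068311971793
```

View pics/g3.png

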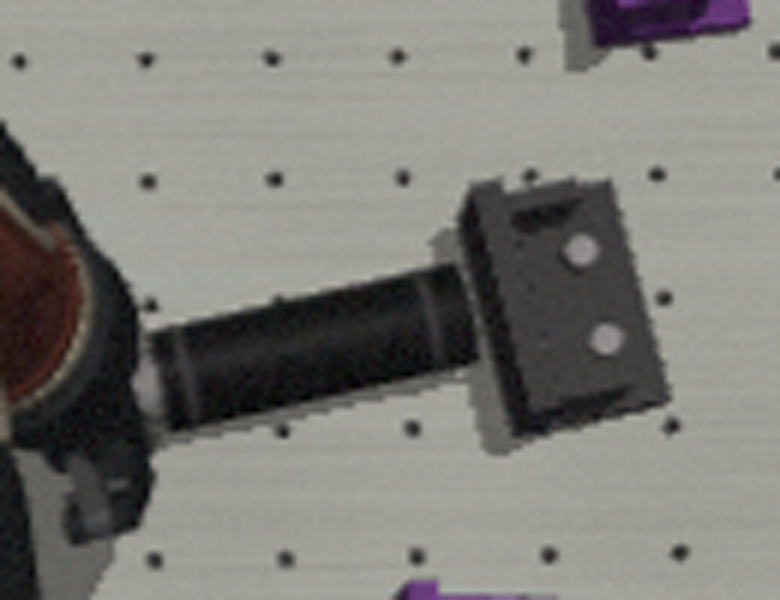

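Run:
```python
from fit import *
im=bot.camera('top');st=pick('stop','top',[394,193])
q,f=fit(stop,{'top':st},[.5924,-.1794,1.772]);print(q,f)
print(bot.read_state()['time'])
for Q in(q,[.590,-.180,1.78]):
    n=np.array([np.cos(Q[2]),np.sin(Q[2]),0]);x=np.array([n[1],-n[0],0]);o=np.array([Q[0],Q[1],0])
    e=onz('top',np.array([[454,263],[479,361],[160,330],[180,432]])/6-.5+[300,140],.02)
    for p in (*e,(e[0]+e[1])/2,(e[2]+e[3])/2): print(((p-o)@x*1000).round(1),((p-o)@n*1000).round(1))
m=pick('barrel_mid','top',[345,195]);
o=cv2.resize(im[:,:,::-1],None,fx=4,fy=4)
for M,col in((rast(stop(q),'top'),(0,255,0)),(rast(barrel([*(np.array(q[:2])+.004*n[:2]),q[2]]),'top'),(0,0,255))):
    cn,_=cv2.findContours(M,0,1);cv2.drawContours(o,cn,-1,col,1)
cv2.imwrite('pics/g4.png',o[560:960,1200:1720])
```

```text
[ 0.59316361 -0.17939635  1.7770554 ] 0.055202762923351134
6.825
21.5 8.6
-17.9 8.8
20.4 124.4
-19.8 125.8
1.8 8.7
0.3 125.1
24.7 8.5
-14.7 8.8
24.0 124.2
-16.2 125.8
5.0 8.6
3.9 125.0
```

View pics/g4.png

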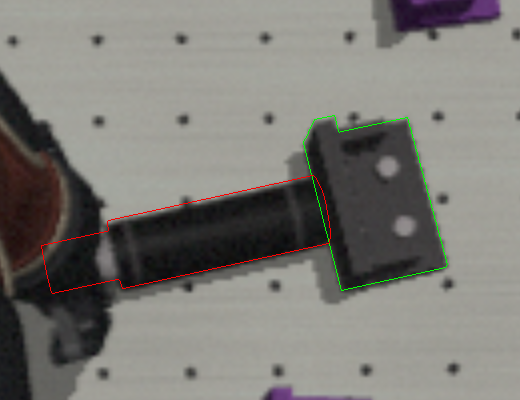

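```bash
python3 -m creep '0 0 -2 0 0 0 0;0 0.3 -4 0 0 0 0;0 0.6 -6 0 0 0 0;0 0.9 -8 0 0 0 0;0 1.2 -10 0 0 0 0'
python3 - <<'E'
from fit import *
s=bot.read_state();print(s['ee_pos'],s['contact_force'],s['grip_width'])
im=bot.camera('top')
cv2.imwrite('pics/g5.png',cv2.resize(im[140:240,300:430,::-1],(780,600),interpolation=cv2.INTER_CUBIC))
E
```

```text
time: 7.5
ee_pos: [0.562, -0.046, 0.0029]
eef_rot: [[-0.205, 0.978, 0.039], [0.946, 0.208, -0.248], [-0.251, -0.013, -0.968]]
contact_force: [-4.1, 5.9, 11.3]
grip_width: 0.0264
[ 0.56200958 -0.04602716  0.00292915] [-4.1338126   5.89319223 11.27260645] 0.026412628333576584
```

View pics/g5.png

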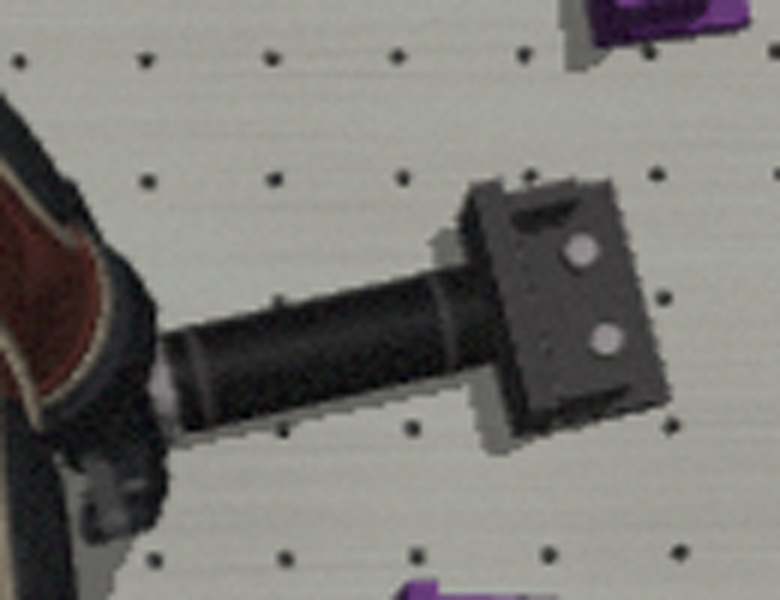

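```bash
python3 -m creep '0 0 0 1 0 0 0;0 0 0 1 0 0 0;0 0.2 -1 1 0 0 0;0 0.4 -2 1 0 0 0;0 0.6 -3 1 0 0 0'
python3 - <<'E'
from fit import *
s=bot.read_state();print(s['ee_pos'],s['contact_force'],s['ft_torque'],s['grip_width'])
im=bot.camera('side')
cv2.imwrite('pics/g6.png',cv2.resize(im[140:240,290:420,::-1],(780,600),interpolation=cv2.INTER_CUBIC))
im=bot.camera('top')
cv2.imwrite('pics/g7.png',cv2.resize(im[140:240,300:430,::-1],(780,600),interpolation=cv2.INTER_CUBIC))
E
```

```text
time: 8.18
ee_pos: [0.5631, -0.0497, 0.0031]
eef_rot: [[-0.204, 0.978, 0.04], [0.946, 0.208, -0.248], [-0.251, -0.013, -0.968]]
contact_force: [-3.3, 8.5, 4.6]
grip_width: 0.0267
[ 0.56314146 -0.04970641  0.00311936] [-3.32467229  8.52767568  4.57484702] [ 1.75015829  0.68462704 -0.17336688] 0.02666085605662006
```

View pics/g6.png

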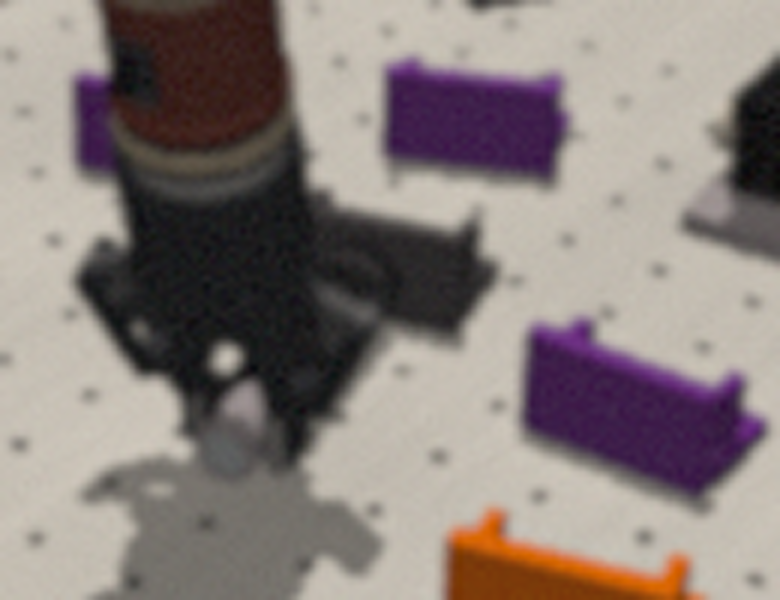

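View pics/g7.png

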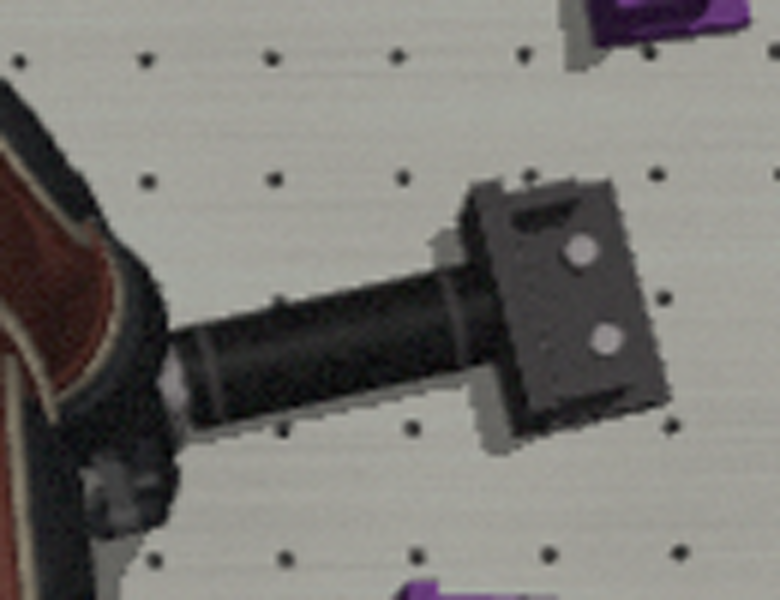

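```bash
python3 -m creep '0 0.2 -1 0 0 0 0;0 0.4 -2 0 0 0 0;0 0.6 -3 0 0 0 0;0 0.8 -4 0 0 0 0;0 0.8 -4 0 0 0 0'
python3 - <<'E'
from fit import *
s=bot.read_state();print(s['ee_pos'],s['contact_force'],s['ft_torque'],s['grip_width'])
im=bot.camera('top')
cv2.imwrite('pics/g8.png',cv2.resize(im[140:240,300:430,::-1],(780,600),interpolation=cv2.INTER_CUBIC))
E
```

```text
time: 8.9
ee_pos: [0.5632, -0.0498, 0.003]
eef_rot: [[-0.206, 0.978, 0.04], [0.947, 0.21, -0.243], [-0.246, -0.013, -0.969]]
contact_force: [-5.2, 13.5, 7.7]
grip_width: 0.0268
[ 0.56316194 -0.04978781  0.00304724] [-5.15543595 13.4825594   7.6694926 ] [ 2.50436157  1.24402579 -0.39896215] 0.026788529017029085
```

View pics/g8.png

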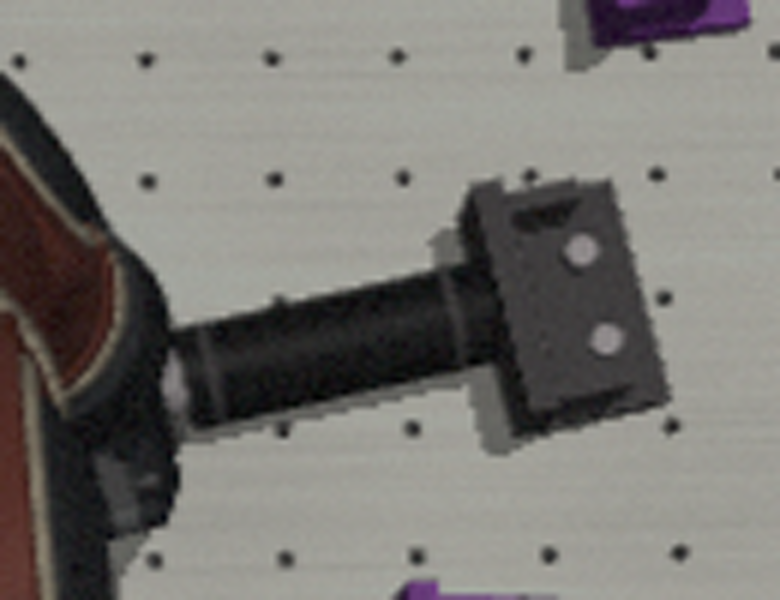

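```bash
python3 -m creep '0 -0.7 3.4 13.7 5.9 1.2 0;0 -1.1 5.3 27.2 11.7 2.5 0;0 -1.2 5.9 40.3 17.6 3.7 0;0 -1 4.9 53 23.5 5 0;0 -0.5 2.4 65.1 29.3 6.2 0' 80
python3 - <<'E'
from fit import *
s=bot.read_state();print(s['ee_pos'],s['contact_force'],s['ft_torque'],s['joint_positions'].round(2))
im=bot.camera('top');a=cv2.resize(im[140:240,300:430,::-1],(390,300),interpolation=cv2.INTER_CUBIC)
im=bot.camera('side');b=cv2.resize(im[140:240,290:420,::-1],(390,300),interpolation=cv2.INTER_CUBIC)
cv2.imwrite('pics/r1.png',np.hstack([a,b]))
E
```

```text
time: 9.57
ee_pos: [0.5633, -0.0504, 0.0699]
eef_rot: [[-0.204, 0.976, -0.069], [0.941, 0.216, 0.263], [0.271, -0.011, -0.962]]
contact_force: [-0.7, 6.0, -0.6]
grip_width: 0.0261
[ 0.56326218 -0.05042413  0.06994589] [-0.74878523  5.95595398 -0.63234879] [0.92145853 0.06524004 0.0340456 ] [ 0.51  0.81 -0.55  1.73  0.18  0.79  0.17]
```

View pics/r1.png

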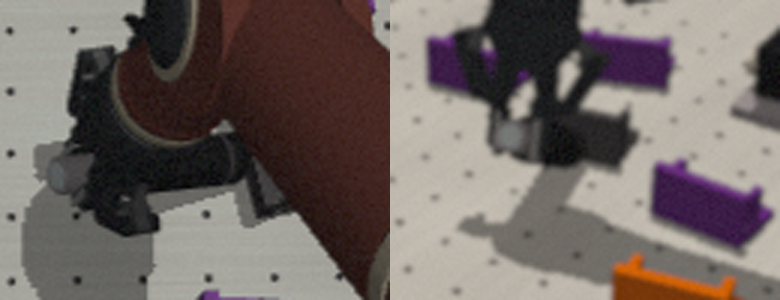

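```bash
python3 -m creep '0 0.8 -3.7 10.6 5.9 1.2 0;0 1.8 -8.8 20.8 11.7 2.5 0;0 3.2 -15.2 29.8 17.6 3.7 0;0 4.8 -22.9 37.8 23.5 5 0;0 6.6 -31.7 44.9 29.3 6.2 0' 80
python3 - <<'E'
from fit import *
s=bot.read_state();print(s['ee_pos'],s['contact_force'],s['ft_torque'],s['joint_positions'].round(2))
im=bot.camera('top');a=cv2.resize(im[140:240,300:430,::-1],(390,300),interpolation=cv2.INTER_CUBIC)
im=bot.camera('side');b=cv2.resize(im[140:240,290:420,::-1],(390,300),interpolation=cv2.INTER_CUBIC)
cv2.imwrite('pics/r2.png',np.hstack([a,b]))
E
```

```text
time: 10.3
ee_pos: [0.5699, -0.0847, 0.1156]
eef_rot: [[-0.147, 0.976, -0.162], [0.683, 0.219, 0.696], [0.715, -0.008, -0.699]]
contact_force: [-0.8, 2.8, 3.0]
grip_width: 0.026
[ 0.56990588 -0.08474872  0.11561991] [-0.77317562  2.80116702  2.9678718 ] [0.27983682 0.04682214 0.02993762] [ 0.81  1.03 -0.78  1.47 -0.07  1.2   0.45]
```

View pics/r2.png

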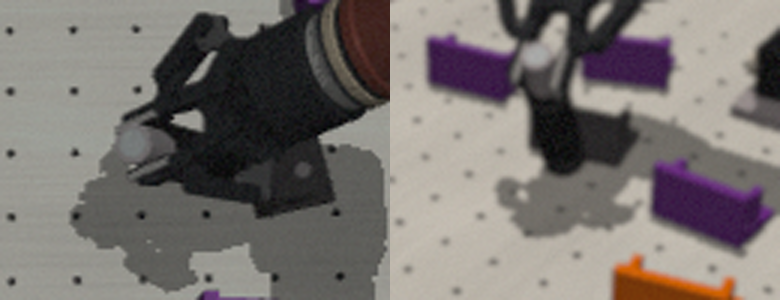

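```bash
python3 -m creep '0 2.1 -10.1 5.9 5.9 1.2 0;0 4.4 -21.2 10.5 11.7 2.5 0;0 6.9 -33.2 13.8 17.6 3.7 0;0 9.6 -45.7 15.6 23.5 5 0;0 12.3 -58.7 16 29.3 6.2 0' 80
python3 - <<'E'
from fit import *
s=bot.read_state();print(s['ee_pos'],s['contact_force'],s['ft_torque'],s['joint_positions'].round(2))
im=bot.camera('top');a=cv2.resize(im[140:240,300:430,::-1],(390,300),interpolation=cv2.INTER_CUBIC)
im=bot.camera('side');b=cv2.resize(im[120:220,290:420,::-1],(390,300),interpolation=cv2.INTER_CUBIC)
cv2.imwrite('pics/r3.png',np.hstack([a,b]))
E
```

```text
time: 11.02
ee_pos: [0.5831, -0.1452, 0.1324]
eef_rot: [[-0.055, 0.976, -0.212], [0.242, 0.219, 0.945], [0.969, 0.001, -0.248]]
contact_force: [-0.3, 8.0, 9.2]
grip_width: 0.0258
[ 0.58306186 -0.14521645  0.13236753] [-0.25892006  8.01545491  9.19266562] [ 1.38818693  0.22195386 -0.16714081] [ 0.9   1.33 -0.87  1.13 -0.25  1.65  0.53]
```

View pics/r3.png

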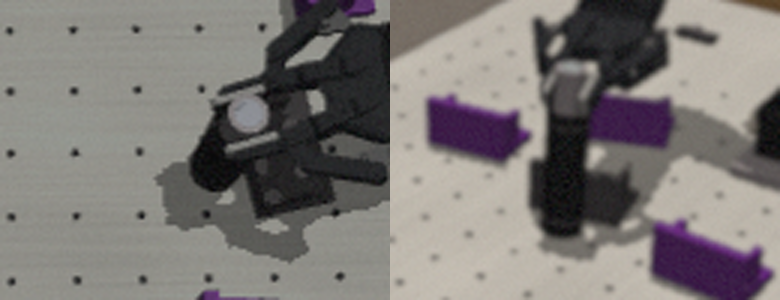

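```bash
python3 -m creep '0 -0.3 1.5 0 0 0 0;0 -0.6 3 0 0 0 0;0 -0.6 3 0 0 0 0;0 -0.6 3 0 0 0 0;0 -0.6 3 0 0 0 0'
python3 - <<'E'
from fit import *
s=bot.read_state();print(s['time'],s['ee_pos'],s['eef_rot'].round(3).tolist(),s['contact_force'],s['ft_torque'])
n=np.array([-.205,.979,0]);x=np.array([.979,.205,0]);o=np.array([.5915,-.1797,0])+.021*n
P3=lambda h,r:cyl(o+[0,0,h[0]],o+[0,0,h[1]],r)
out=[]
for c,(r0,c0) in(('top',(140,300)),('side',(120,290))):
    im=cv2.resize(bot.camera(c)[:,:,::-1],None,fx=4,fy=4,interpolation=cv2.INTER_CUBIC);raw=im.copy()
    for part in(P3((0,.12),.02),P3((.12,.16),.014)):
        cn,_=cv2.findContours(rast([part],c),0,1);cv2.drawContours(im,cn,-1,(0,255,0),1)
    out.append(np.hstack([a[r0*4:r0*4+300,c0*4+100:c0*4+480] for a in(raw,im)]) if c=='top' else np.hstack([a[r0*4:r0*4+300+60,c0*4+80:c0*4+460] for a in(raw,im)])[:300])
cv2.imwrite('pics/v1.png',np.vstack(out))
E
```

```text
time: 11.75
ee_pos: [0.5825, -0.142, 0.132]
eef_rot: [[-0.056, 0.976, -0.212], [0.247, 0.219, 0.944], [0.967, 0.0, -0.253]]
contact_force: [0.3, 0.5, 7.4]
grip_width: 0.0259
11.75 [ 0.58251584 -0.14199534  0.13202987] [[-0.056, 0.976, -0.212], [0.247, 0.219, 0.944], [0.967, 0.0, -0.253]] [0.33778367 0.50693173 7.44823934] [ 0.41597401  0.03815136 -0.22976118]
```

View pics/v1.png

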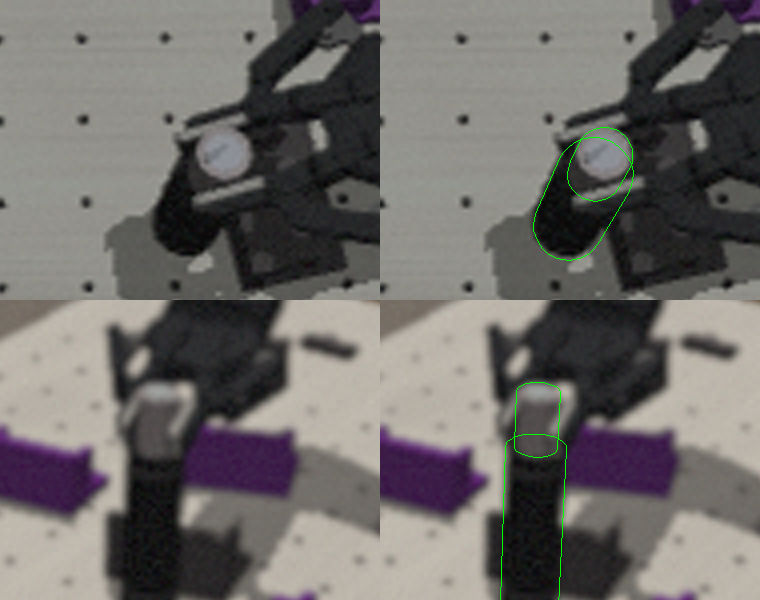

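```bash
python3 -m creep '0 0 0 1.5 0 0 0;0.4 0 0 1.5 0 0 0;0.5 0 0 1.5 0 0 0;0.7 0 0 1.5 0 0 0;0.8 0 0 1.5 0 0 0' 20
python3 - <<'E'
from fit import *
s=bot.read_state();print(s['time'],s['ee_pos'],s['contact_force'],s['grip_width'])
im=bot.camera('top');a=cv2.resize(im[140:240,300:430,::-1],(390,300),interpolation=cv2.INTER_CUBIC)
im=bot.camera('side');b=cv2.resize(im[120:220,290:420,::-1],(390,300),interpolation=cv2.INTER_CUBIC)
cv2.imwrite('pics/o1.png',np.hstack([a,b]))
E
```

```text
time: 12.48
ee_pos: [0.5823, -0.1424, 0.1307]
eef_rot: [[-0.055, 0.976, -0.212], [0.252, 0.219, 0.942], [0.966, -0.002, -0.258]]
contact_force: [0.2, -0.7, -0.4]
grip_width: 0.0685
12.475 [ 0.58225357 -0.14244224  0.13073915] [ 0.19139441 -0.72734041 -0.39105491] 0.06852372243424504
```

View pics/o1.png

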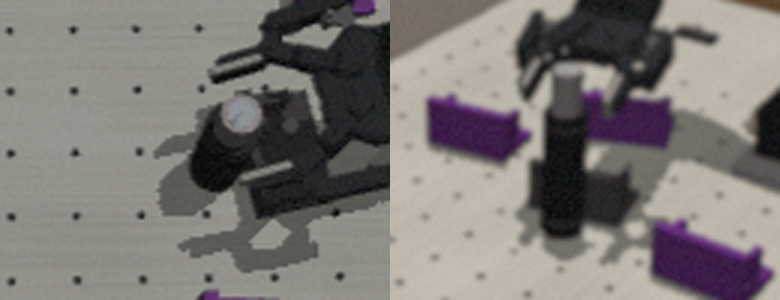

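```bash
python3 -m creep '0.9 3 -14 4 0 0 0;1 8 -34 10 0 0 0;1 13 -58 18 0 0 0;1 19 -84 28 0 0 0;1 25 -110 40 0 0 0'; python3 -m creep '1 0 -10 40 -8 -2 0;1 0 -20 80 -16 -4 0;1 0 -30 120 -24 -5 0;1 0 -30 140 -30 -6 0;1 0 -30 140 -30 -6 0'
python3 - <<'E'
from fit import *
s=bot.read_state();print(s['time'],s['ee_pos'],s['contact_force'],s['grip_width'])
n=np.array([-.205,.979,0]);o=np.array([.5915,-.1797,0])+.021*n
out=[]
for c,(r0,c0) in(('top',(110,330)),('side',(130,300))):
    im=bot.camera(c);cv2.imwrite(f'pics/end_{c}.png',im[:,:,::-1]);im=cv2.resize(im[:,:,::-1],None,fx=4,fy=4,interpolation=cv2.INTER_CUBIC);raw=im.copy()
    cn,_=cv2.findContours(rast([cyl(o,o+[0,0,.12],.02),cyl(o+[0,0,.12],o+[0,0,.16],.014)],c),0,1);cv2.drawContours(im,cn,-1,(0,255,0),1)
    out.append(np.hstack([a[r0*4:r0*4+300,c0*4:c0*4+400] for a in(raw,im)]))
cv2.imwrite('pics/v2.png',np.vstack(out))
E
```

```text
time: 13.2
ee_pos: [0.6077, -0.2522, 0.1714]
eef_rot: [[-0.054, 0.976, -0.212], [0.255, 0.219, 0.942], [0.966, -0.003, -0.26]]
contact_force: [-27.7, -3.8, 13.6]
grip_width: 0.0855
time: 13.82
ee_pos: [0.608, -0.28, 0.3169]
eef_rot: [[-0.152, 0.976, -0.156], [0.701, 0.218, 0.68], [0.697, -0.006, -0.717]]
contact_force: [0.1, 0.0, -0.4]
grip_width: 0.0855
13.825 [ 0.60799656 -0.27997778  0.31685469] [ 0.06545794  0.00843177 -0.41338686] 0.08552013947928161
```

View pics/v2.png

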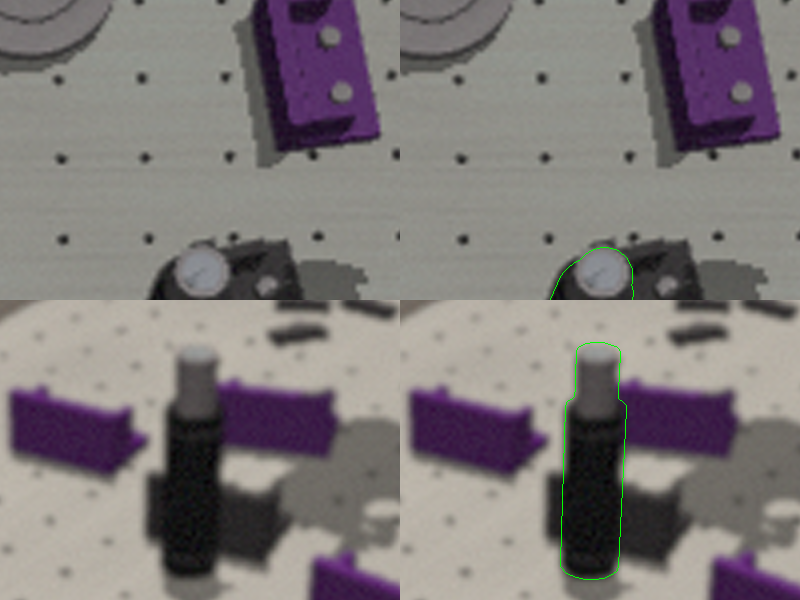

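View pics/end_top.png

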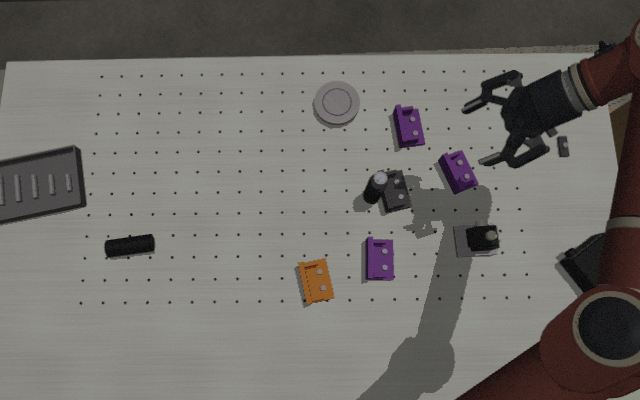

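Run:
```python
from fit import *
mm={}
for c in('top','side'):
    bot.camera(c);L=bot.trace('barrel_mid',c)
    for d in L[:3]:print(c,d['confidence'],d['centre'],d['pixels'].sum())
    mm[c]=[d for d in L if abs(d['centre'][0]-(376 if c=='top' else 348))<15]
    mm[c]=mm[c][0]['pixels'] if mm[c] else None
    print(c,[(d['confidence'],d['centre']) for d in bot.trace('spare_tube',c)[:3]])
mod=lambda q:[cyl(np.array([q[0],q[1],0]),np.array([q[0],q[1],.12]),.02),cyl(np.array([q[0],q[1],.12]),np.array([q[0],q[1],.16]),.014)]
for Q,cs in(([.5932,-.1794,1.777],('top',)),([.587,-.1805,1.80],('side',)),([.590,-.18,1.78],('top','side'))):
    q,f=fit(mod,{c:mm[c] for c in cs},[.587,-.159,0]);n=np.array([np.cos(Q[2]),np.sin(Q[2])]);d=q[:2]-np.array(Q[:2]);print(cs,q,f,'n',d@n*1000,'lat',d@[n[1],-n[0]]*1000)
a=cv2.imread('pics/end_top.png')[150:230,340:440];b=cv2.imread('pics/end_side.png')[150:230,300:400]
cv2.imwrite('pics/e.png',cv2.resize(np.hstack([a,b]),(800,320),interpolation=cv2.INTER_CUBIC))
t0=cv2.imread('pics/top0.png').astype(int);t1=cv2.imread('pics/end_top.png').astype(int)
print(np.abs(t0-t1).max(2)[215:262,450:505].mean(),bot.read_state()['time'])
```

```text
top 0.93 [377.6, 187.2] 553
top [(0.65, [130.0, 245.4])]
side 0.7 [342.7, 169.0] 801
side [(0.72, [230.9, 332.0])]
('top',) [ 0.5889433  -0.15700639  0.04974971] 0.04581738655002732 n 22.790748244126885 lat 0.41846513787454176
('side',) [ 0.58646228 -0.15887007  0.03078894] 0.05646548500486126 n 21.186432254733052 lat 4.390706421751197
('top', 'side') [ 0.58704793 -0.1569836   0.03890532] 0.1571042846807037 n 23.12765397212776 lat 1.8923664974050933
20.846808510638297 14.225
```

View pics/e.png

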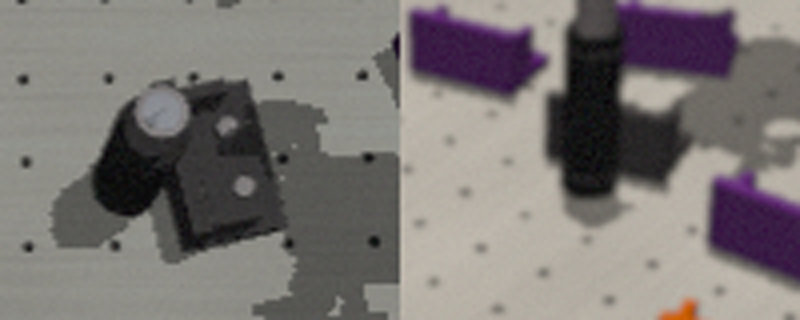

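Run:
```python
from workcell import bot
s=bot.read_state();print(s['time'],abs(s['qd']).max(),s['contact_force']);print(bot.close_job())
```

```text
14.225 0.008743817801802015 [0.295813   0.57532572 0.6524511 ]
the job is handed in; nothing more can be done
None
```

The lens barrel is standing by itself, nose up, in front of the dark stop. I handed the job in at 14.2 s of the 35 s allowed.

**What I did:** I gripped the steel nose and slid the barrel along the table until it met the plate. Contact showed as motion stopping while the force rose to about 13 N. Then I turned the nose up 90° with the wide end down at the plate, let go and backed the arm away.

**Last checks:**
- **Upright:** its outline matches a vertical barrel in both cameras.
- **Position:** fits to the pictures put its axis 21–23 mm from the plate face, so there is a gap of roughly 1–3 mm. I had eased the gripper back 3 mm before letting go, and I left the gap rather than nudge a standing barrel. It stands about 0–4 mm from the middle of the plate. The top camera says 0.4 mm and the side camera 4.4 mm, so they disagree slightly.
- **Spare tube:** it is where it was, within about 2 pixels.
- **Force:** the tool reads about zero and touches nothing.

**One doubt:** at the end of the first backing-away move the wrist force briefly read about 31 N (-28 in x, +14 in z), and it was gone in the next reading. It may have been from the quick motion or a light brush against something. The top view showed nothing out of place. A pixel comparison around the black device nearby settled nothing, as the arm's shadow fell across it.

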